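# Third hand at the last-holding jig

## Task

Stand the longer of the two wooden shoe lasts on the bed of the holding jig, sole down, heel towards the fixed heel stop and toe towards the sliding toe jaw, and let go of it. Then take the jaw by its upright wooden grip and slide it up until its sprung toe pad pushes the heel home in the vee of the heel stop, and finish while still holding the jaw there with a steady push of about 10 N, so that I can tighten its locking screw: do not let go at the end. Leave everything else on the bench where it is.

Things in the scene. Friction and masses are not known exactly. Their poses are not given: they have to be found in the camera images.
- last_grip (a point): Centre of the upright cone of the longer wooden shoe last, 80 mm above its flat sole; x from heel to toe, z up. The cone's side faces (across y) are nearly upright, 40 to 42 mm apart, from 64 to 97 mm above the sole, and reach 70 mm behind and 20 mm ahead of this point. The last is 240 mm long, 80 mm wide at the ball, 97 mm high, about 0.36 kg, and stands firmly on its sole.
- last_heel (a point): The rearmost point of the longer last's heel, 22 mm above the sole, 85 mm behind last_grip. The toe tip is 155 mm ahead of last_grip; the last is 60 mm high at the instep (90 mm behind the tip) and 25 mm at the toe. Axes as last_grip's.
- small_last: A child's last of the same wood and shape, 173 mm long and 70 mm high. Not to be used. Origin on its sole, 61 mm ahead of the heel; x from heel to toe.
- jig: The holding jig, screwed to the bench: a plywood bed 446 mm long (x -48 to +398 mm), 112 mm wide, its top 22 mm above the bench. x runs along the bed's centre line from the heel stop to the toe jaw; z up. Origin on the bench surface under the place of the heel's rearmost point when the heel is home in the vee.
- heel_stop: The fixed heel stop at the jig's x = 0 end: an upright vee lined with leather that opens towards +x of the jig, 54 mm high above the bed; its arms reach to about x = 16 mm, y = +-36 mm. Origin on the bed's top at x = 0, axes as the jig's.
- toe_jaw (a joint): How far the toe jaw has been slid from wide open towards the heel stop, in m: 0 to 0.100. It runs easily (0.4 N) and stays where it is left. With the pad relaxed, the bottom of the pad's vee is at jig x = 310 mm minus this value; it meets the toe of a last that is home at about 0.070.
- jaw_grip: The upright wooden grip on the toe jaw: a flat block 18 mm thick along the jig's x, 46 mm wide, 52 mm high. Origin at its centre, 120 mm above the bench, 45 mm behind (jig +x of) the bottom of the relaxed pad's vee; axes as the jig's. Nothing else of the jaw is higher than 94 mm above the bench.
- toe_pad: The toe pad on the jaw's front: a shallow leather-faced vee, 66 mm wide, 26 to 66 mm above the bench. Origin at the bed's height under the bottom of its vee; axes as the jig's. It is sprung: it gives way into the jaw, 1 mm for each newton of push, up to 18 mm (at 10 N it is 35 mm from jaw_grip along x instead of 45).
- knife: A paring knife with a wooden handle, 190 mm, lying on the bench. Leave alone.
- rasp: A rasp with a wooden handle, 315 mm, lying on the bench. Leave alone.
- folding_rule: A folded yellow wooden rule, 200 mm. Leave alone.
- tack_tin: An open metal tin of tacks, 100 by 75 by 28 mm. Leave alone.
- glue_jar: A closed white jar, 68 mm across and 85 mm high. Leave alone.
- shoe_hammer: A shoemaker's hammer, 240 mm, lying on the bench. Leave alone.
Not all that is in view belongs to the job. Leave any purple or red look-alike of the part that bears last_grip alone.

How it is judged (in metres and radians):
On the way:
1. the longer last stands on the jig's bed between heel stop and toe jaw, heel towards the stop, and has been let go (x of last_grip in the frame of jig between 0.075 and 0.17 m and y of last_grip in the frame of jig between -0.03 and 0.03 m and x of last_heel in the frame of jig below 0.09 m and height (world z) of last_grip between 0.096 and 0.108 m and angle between last_grip's own z axis and vertical below 0.08 rad and contact force between each of the arm, the fingers and last below 0.2 N), for 0.2 s.
At the end, for the whole second after the job is handed in: The longer last stands upright on the bed, along the jig within 6 degrees, heel home in the vee within 6 mm and bearing on it; the toe pad presses its toe with 6.5 to 14.5 N; the robot still holds the jaw's grip and does not touch the last. All steady through the last second (contact force between toe_pad and last between 6.5 and 14.5 N and contact force between last and heel_stop above 2 N and contact force between the fingers and jaw_grip above 3 N and contact force between each of the arm, the fingers and last below 0.2 N and x of last_heel in the frame of jig between -0.006 and 0.006 m and y of last_heel in the frame of jig between -0.006 and 0.006 m and angle between the x axis of last_grip and the x axis of jig, either way round below 0.1 rad and angle between last_grip's own z axis and vertical below 0.06 rad and height (world z) of last_grip between 0.098 and 0.106 m); the arm keeps its last pose, push and grip.
It fails at once if the last is tipped over (angle between last_grip's own z axis and vertical above 0.7 rad).
It fails at once if another thing on the bench is moved by more than 3 cm (distance of any of small_last, knife, rasp, folding_rule, tack_tin, glue_jar, shoe_hammer from where it was at the start of the episode above 0.03 m).
It also fails if it takes over 58 s, if anything falls off the work surface, if the arm or the gripper's body presses on something with over 40 N, if the wrist force passes 120 N, or if a joint passes its speed limit or range.

## Robot

A 6-joint arm with a two-finger parallel gripper is mounted at the origin on the work surface. World frame = base frame: x ahead of the robot, y to its left, z up, the work surface at z = 0. Lengths are in mm, angles in degrees, forces in N, time in s.
With the tool pointing down it reaches from about 300 to 850 mm from the base axis. Payload 4.2 kg.
Tool frame: the origin (TCP) lies midway between the tips of the shut fingers; the grasp point (between the pads) lies env.grasp_offset behind it (env.grasp_offset is the distance from the TCP to the grasp point, in mm); y points along the fingers, x is the direction in which the jaws open and shut, and the axes are right-handed (so a half turn about y gives the same grasp; the last joint's range is limited). The gripper opens to 91 mm and grips with 3 to 60 N. Pads are 32 mm wide; open, the fingers measure 118 mm over their backs; the gripper's body (76 mm by 178 mm) begins 60 mm behind the grasp point.
Start: joints at [-64.687, 18.312, 89.639, -0, 72.044, -1.146], TCP at [256.203, -514.785, 213.976] pointing down, gripper open.
Joint ranges: [-177.97, 177.97], [-48.28, 115.42], [12.27, 149.76], [-77.06, 257.06], [2.81, 150.46], [-146.56, 146.56]. Speed limits (degrees/s): [147.25, 147.25, 180, 180, 180, 180].

## Interface

Orientations are given as [roll, pitch, yaw] about the fixed x, y, z axes, in that order (R = Rz(yaw) Ry(pitch) Rx(roll)).
In Python, from workcell import state, vision, job, env gives the robot as it stands.
- The arm moves only by the shell command python3 -m handwheel 'ROWS' [FORCE]. ROWS is JSON, a list of rows, each a list of 3 entries, a list of its own where there are three numbers: the finger opening in cm, from 0 to 9.12, then the shift along the tool's x, y, z in cm, then the turn about the tool's y in degrees. A call has 1 to 10 rows; each row is the pose to reach, as a shift and turn from the pose measured when the call began, along the tool's axes at that moment; what a row does not reach only later rows make up. A row lasts 1/10 s, in which the tool goes at most 50 mm and 8.59 degrees, less where a joint would pass 70% of its speed; a pose out of reach is approached as far as the arm can. A call with a gripper value outside its range is refused whole. The fingers move at their own pace and stop on an object; FORCE is the grip in N (left out, the last holds). Time passes only in rows, so rows that repeat a pose let the fingers close. It gives the time, the measured TCP pose, the force and the opening at its end, in the units of the state.
- state(): the state, without advancing time (a new reading comes with each control period).
- vision.grab_frame(name): name is "scene" or "side" or "wrist"; returns the picture (480x640x3 uint8, red, green, blue); there is no depth.
- vision.camera_model(name): a dict with "fov_y" (degrees; the focal length in pixels is half the picture's height over the tangent of half this angle, whatever the lens; pixels are square), "cx", "cy" (the principal point, pixels), "extrinsics" (4x4, takes a point from world to camera coordinates). Camera axes: x right, y up, looking along -z (the intrinsics and any distortion apply to the point x, -y, -z); pixel columns grow to the right and rows downward; lengths in mm; the calibration is good to about 2 mm. A picture is of the moment at which its call begins: read the wrist's pose just before it. camera_model takes no time and is no camera call; for the wrist camera it gives the pose at the moment of the call.
- job.job_done(): hands the job in, once; it reports no verdict.
The state is a dict: "time_s": time; "qpos": joint angles; "qvel": joint speeds; "effort": joint torques, N m; "ee_pos": TCP position; "ee_rot": TCP orientation; "force": force on the tool from outside, world axes, zero at the start; "torque": the same for the moment, N m; "gripper_width": finger opening in mm.
Only numpy, scipy, OpenCV 4.12 (cv2) and the standard library are available. Lean on these libraries where they do the work, as an engineer would, in place of code of your own. Each camera call takes 0.05 s, during which the arm holds its last target.

## Working session

There is one attempt and no reset: what is moved stays moved. The work goes in short steps, Python scripts to look and compute and a shell command to move; the robot and the scene stay as the last step left them, time stands still between calls to the robot, and variables do not carry over. Pictures are saved under pics/ and viewed, and the job is handed in when it is done.

```bash
ls; mkdir -p pics
python3 - <<'E'
from workcell import state, vision, job, env
import cv2
print(state()); print(env.grasp_offset)
for n in("scene","side","wrist"):
    m=vision.camera_model(n);print(n,m)
    cv2.imwrite(f"pics/{n}0.png",vision.grab_frame(n)[:,:,::-1])
E
```

```text
pics
{'time_s': 0.0, 'qpos': array([-6.46860558e+01,  1.83514639e+01,  8.97063138e+01, -3.99134182e-04,
        7.20423334e+01, -1.14848538e+00]), 'qvel': array([-0.01976483,  0.03123728,  0.02207421, -0.03447029,  0.07371394,
        0.01872619]), 'effort': array([ 4.00058634e-03, -4.12454689e+01, -2.31971061e+01,  7.31859938e-02,
        4.57126228e-02, -1.29950263e-04]), 'ee_pos': array([ 255.98929347, -514.31810708,  213.12267008]), 'ee_rot': array([-89.99837282,   0.10009854, -63.53744556]), 'force': array([ 0.06863925,  0.67032362, -0.27442181]), 'torque': array([-0.05589819,  0.04091942,  0.00224638]), 'gripper_width': 91.44054585950128}
18.8
scene {'fov_y': 46.438361961411566, 'cx': 314.0678260458431, 'cy': 231.07017068374364, 'extrinsics': array([[-5.38848378e-01,  8.42167287e-01, -1.99170140e-02,
         2.31524751e+02],
       [-6.25887190e-01, -3.84416186e-01,  6.78593708e-01,
         2.37391309e+02],
       [ 5.63832999e-01,  3.78124923e-01,  7.34243755e-01,
        -1.62016628e+03],
       [ 0.00000000e+00,  0.00000000e+00,  0.00000000e+00,
         1.00000000e+00]])}
[... 185 characters left out ...]

       [ 4.81312572e-01,  4.49917915e-01,  7.52271279e-01,
        -3.17546171e+02],
       [-5.33700950e-01, -5.30382067e-01,  6.58679102e-01,
        -1.62901855e+03],
       [ 0.00000000e+00,  0.00000000e+00,  0.00000000e+00,
         1.00000000e+00]])}
wrist {'fov_y': 62.35871355840214, 'cx': 313.65445543100236, 'cy': 233.73595749032935, 'extrinsics': array([[ 4.45353852e-01, -8.95352452e-01, -1.98348661e-03,
        -5.73463985e+02],
       [ 8.66317014e-01,  4.31468936e-01, -2.51653311e-01,
         2.82520618e+01],
       [ 2.26174222e-01,  1.10356443e-01,  9.67815415e-01,
        -3.90774485e+02],
       [ 0.00000000e+00,  0.00000000e+00,  0.00000000e+00,
         1.00000000e+00]])}
```

View pics/scene0.png

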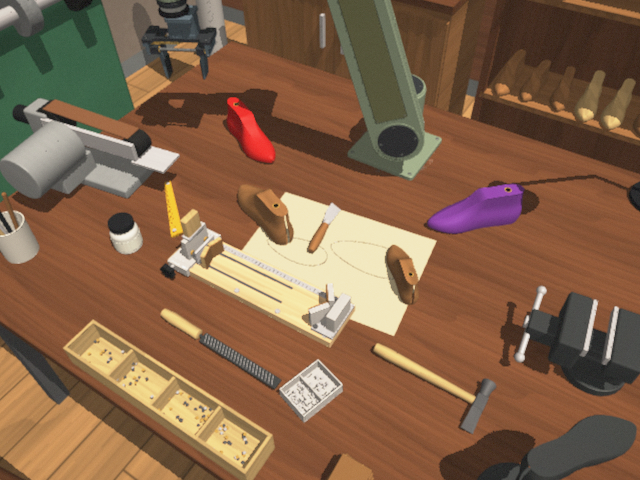

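View pics/side0.png

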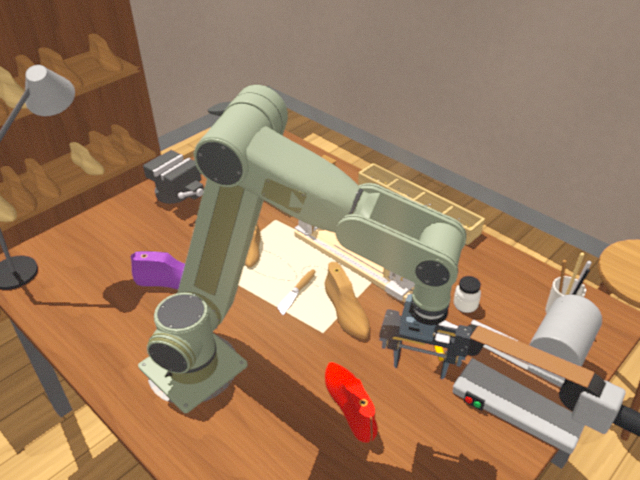

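View pics/wrist0.png

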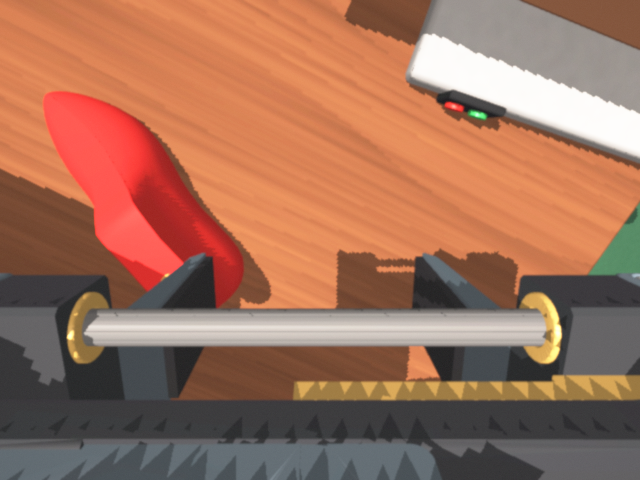

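Candidates in the scene view: a brown last at (265,213), a smaller brown last at (402,273), a red one at (250,130) and a purple one at (480,210). By the description it is the larger brown one, (265,213). I'll check it in a close crop.

Run:
```python
import cv2
a=cv2.imread('pics/scene0.png')
cv2.imwrite('pics/c1.png',cv2.resize(a[170:350,150:440],None,fx=2.75,fy=2.75,interpolation=cv2.INTER_CUBIC))
b=cv2.imread('pics/side0.png')
cv2.imwrite('pics/c2.png',cv2.resize(b[200:350,220:420],None,fx=4,fy=4,interpolation=cv2.INTER_CUBIC))
```

```text
(no output)
```

View pics/c1.png

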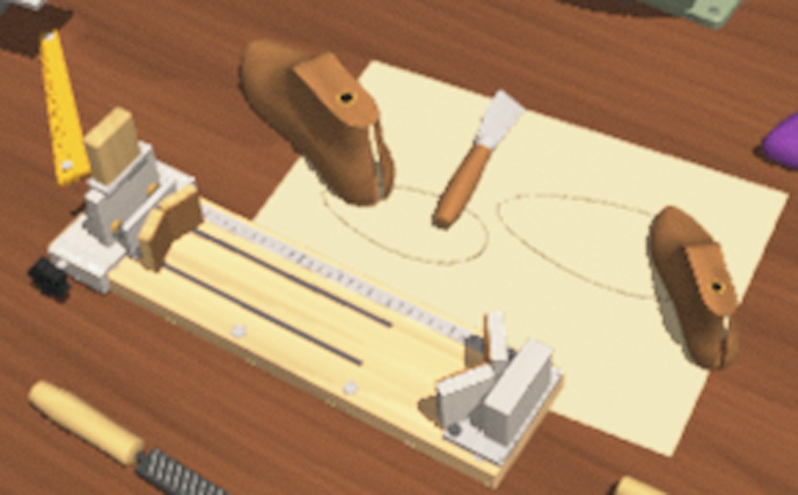

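View pics/c2.png

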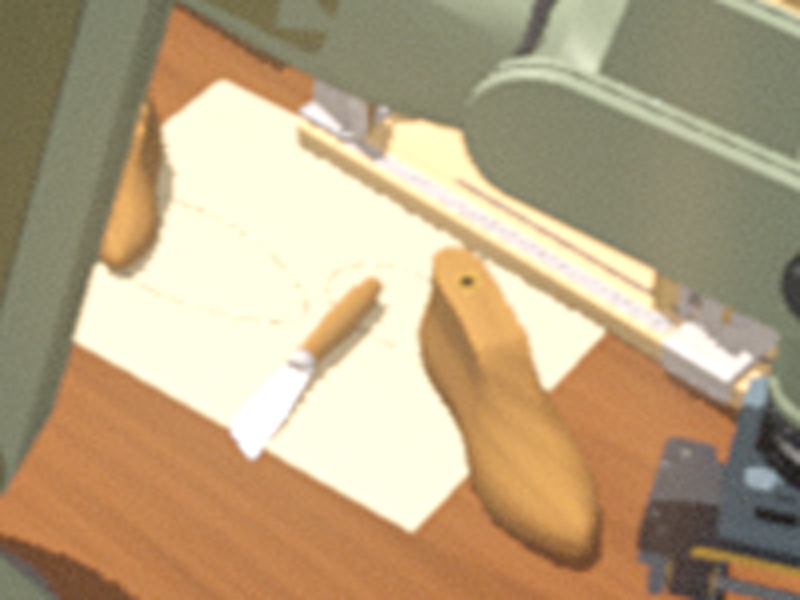

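The crop confirms it: the larger brown last has its cone top around crop (337,90), toe up-left at (255,50), heel at (385,190). The jaw's wooden grip is at (113,145) and the heel stop at (500,390). Next I'll measure.

```bash
cat > h.py <<'E'
import numpy as np, cv2
from workcell import state, vision, env
def bp(cam,u,v,z,m=None):
    m=m or vision.camera_model(cam); E=m['extrinsics']; f=240/np.tan(np.radians(m['fov_y']/2))
    d=np.array([(u-m['cx'])/f,-(v-m['cy'])/f,-1]); R=E[:3,:3]; c=-R.T@E[:3,3]; w=R.T@d
    return c+w*(z-c[2])/w[2]
def pj(cam,P,m=None):
    m=m or vision.camera_model(cam); E=m['extrinsics']; f=240/np.tan(np.radians(m['fov_y']/2))
    p=np.atleast_2d(P)@E[:3,:3].T+E[:3,3]
    return np.c_[m['cx']-f*p[:,0]/p[:,2], m['cy']+f*p[:,1]/p[:,2]]
def fr(x,y,yaw,P):
    a=np.radians(yaw);P=np.atleast_2d(np.array(P,float));c,s=np.cos(a),np.sin(a)
    return np.c_[x+c*P[:,0]-s*P[:,1],y+s*P[:,0]+c*P[:,1],P[:,2]]
E
python3 - <<'E'
from h import *
s=lambda x,y:(150+x/2.75,170+y/2.75)
q=lambda x,y:(220+x/4,200+y/4)
np.set_printoptions(precision=0,suppress=True)
for n,p,z in[("bed heel R",(565,376),22),("bed heel F",(497,474),22),("bed edge",(113,280),22),("bed edge back",(205,200),22),
 ("grip top a",(86,142),146),("b",(120,108),146),("c",(138,120),146),("d",(103,152),146),
 ("cone heel",(374,122),97),("cone front L",(293,65),97),("cone front R",(332,52),97),("hole",(347,97),97),("toe",(250,45),15),("heel",(383,198),10)]:
    print(n,bp("scene",*s(*p),z))
for n,p,z in[("bed back",(300,135),22),("bed back far",(665,350),22),("hole",(467,281),97),("cone heel",(450,249),97),("toe",(580,562),15)]:
    print(n,bp("side",*q(*p),z))
E
```

```text
bed heel R [553. 187.  22.]
bed heel F [658. 187.  22.]
bed edge [ 668. -186.   22.]
bed edge back [ 556. -176.   22.]
grip top a [ 635. -213.  146.]
b [ 591. -215.  146.]
c [ 594. -194.  146.]
d [ 636. -194.  146.]
cone heel [458. -58.  97.]
cone front L [ 437. -160.   97.]
cone front R [ 405. -140.   97.]
hole [445. -95.  97.]
toe [ 370. -271.   15.]
heel [464. -50.  10.]
bed back [537. 165.  22.]
bed back far [ 548. -199.   22.]
hole [445. -99.  97.]
cone heel [461. -67.  97.]
toe [ 360. -279.   15.]
```

```bash
cat > ov.py <<'E'
from h import *
import sys
def draw(cam,img,jig,slide,last,sc=3,m=None,roi=None):
    x0,y0,x1,y1=roi; im=cv2.resize(img[y0:y1,x0:x1],None,fx=sc,fy=sc,interpolation=cv2.INTER_CUBIC)
    m=m or vision.camera_model(cam)
    def pl(P,c,cl=True):
        q=((pj(cam,P,m)-[x0-.5,y0-.5])*sc).astype(np.int32); cv2.polylines(im,[q.reshape(-1,1,2)],cl,c,1,cv2.LINE_AA)
    pl(fr(*jig,[(-48,-56,22),(398,-56,22),(398,56,22),(-48,56,22)]),(255,0,0))
    pl(fr(*jig,[(0,-50,22),(0,50,22)]),(255,0,255))
    g=355-slide
    for z in(94,146): pl(fr(*jig,[(g-9,-23,z),(g+9,-23,z),(g+9,23,z),(g-9,23,z)]),(0,255,0))
    if last:
        z0=last[3] if len(last)>3 else 0
        for z,w in((97,20),(64,21)): pl(fr(*last[:3],[(-70,-w,z+z0),(20,-w,z+z0),(20,w,z+z0),(-70,w,z+z0)]),(255,255,0))
        pl(fr(*last[:3],[(-85,0,22+z0),(-85,0,z0),(155,0,z0)]),(0,0,255),False)
    return im
E
python3 - <<'E'
from ov import *
a=cv2.imread('pics/scene0.png');b=cv2.imread('pics/side0.png')
J=(608,139,-88.8);L=(429,-132,-114.2)
cv2.imwrite('pics/o1.png',draw("scene",a,J,12,L,2.75,None,(150,170,440,350)))
cv2.imwrite('pics/o2.png',draw("side",b,J,12,L,4,None,(220,200,420,350)))
E
```

```text
(no output)
```

View pics/o1.png

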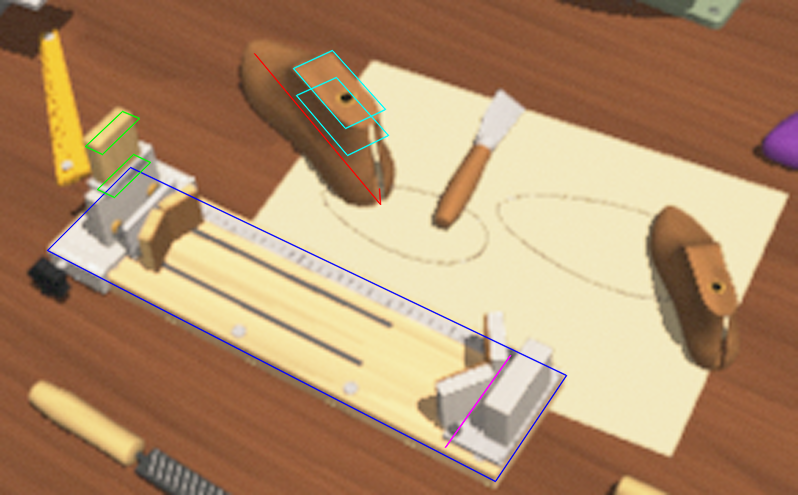

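View pics/o2.png

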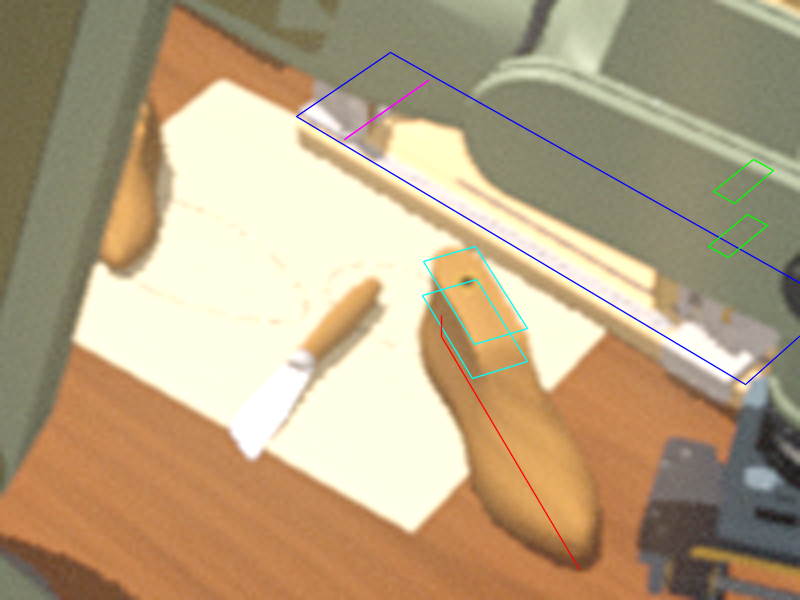

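```bash
python3 -m handwheel '[[9.1,[-26.5,0,32.5],-39.3],[9.1,[-26.5,0,32.5],-39.3],[9.1,[-26.5,0,32.5],-39.3],[9.1,[-26.5,0,32.5],-39.3],[9.1,[-26.5,0,32.5],-39.3],[9.1,[-26.5,0,32.5],-39.3],[9.1,[-26.5,0,32.5],-39.3],[9.1,[-26.5,0,32.5],-39.3],[9.1,[-26.5,0,32.5],-39.3],[9.1,[-26.5,0,32.5],-39.3]]' 30
python3 - <<'E'
from ov import *
print(state()['ee_pos'],state()['ee_rot'],state()['force'])
m=vision.camera_model('wrist');E=m['extrinsics'];print(-E[:3,:3].T@E[:3,3])
w=vision.grab_frame('wrist')[:,:,::-1];cv2.imwrite('pics/w1.png',w)
J=(608,139,-88.8);L=(429,-132,-114.2)
cv2.imwrite('pics/w1o.png',draw('wrist',w,J,12,L,1.25,m,(0,0,640,480)))
E
```

```text
time_s: 1.15
ee_pos: [429.6, -130.1, 213.5]
ee_rot: [-89.9, 0.1, -24.0]
force: [-0.7, 0.3, -0.4]
gripper_width: 91.3
[ 429.57268299 -130.14919529  213.53421269] [-8.99238752e+01  7.52414456e-02 -2.39827303e+01] [-0.68746593  0.31936662 -0.36857286]
[458.219916   -65.17130303 384.57226163]
```

View pics/w1o.png

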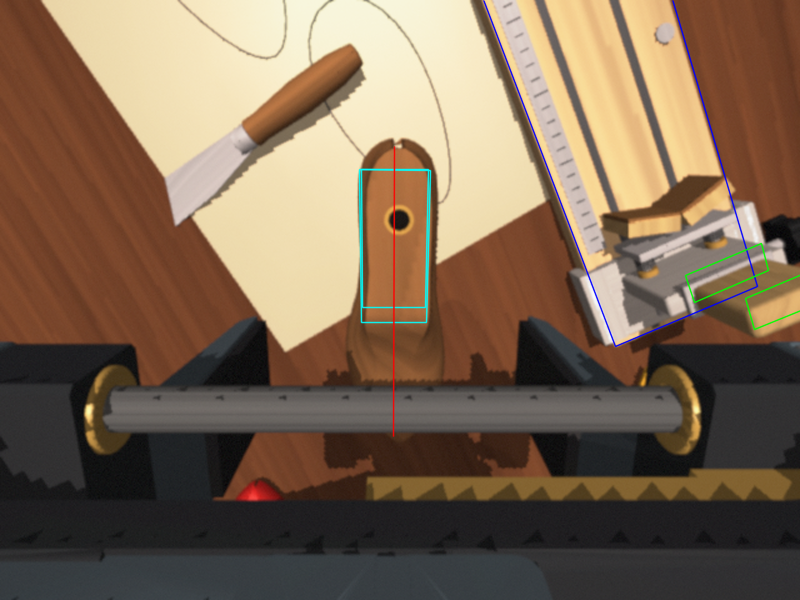

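The wrist view shows the cone top centred at (396,235) between the fingers, hole at (399,220), heel notch at (398,145), tilted about 1.5° from the overlay. I'll descend with that correction.

```bash
python3 -m handwheel '[[9.1,[0,5,-0.2],1.5],[9.1,[0,9,-0.2],1.5],[9.1,[0,12,-0.2],1.5],[9.1,[0,14,-0.2],1.5],[9.1,[0,14.9,-0.2],1.5],[9.1,[0,14.9,-0.2],1.5],[9.1,[0,14.9,-0.2],1.5]]' 30
python3 - <<'E'
from ov import *
m=vision.camera_model('wrist')
w=vision.grab_frame('wrist')[:,:,::-1];cv2.imwrite('pics/w2.png',w)
cv2.imwrite('pics/s2.png',vision.grab_frame('scene')[130:370,150:450,::-1].repeat(2,0).repeat(2,1))
E
```

```text
time_s: 1.9
ee_pos: [428.6, -134.1, 65.3]
ee_rot: [-90.0, -0.0, -25.6]
force: [-0.3, -0.6, -0.1]
gripper_width: 90.8
```

View pics/w2.png

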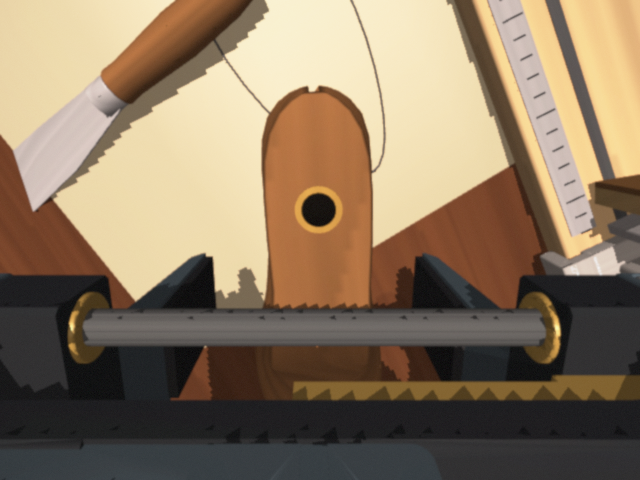

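View pics/s2.png

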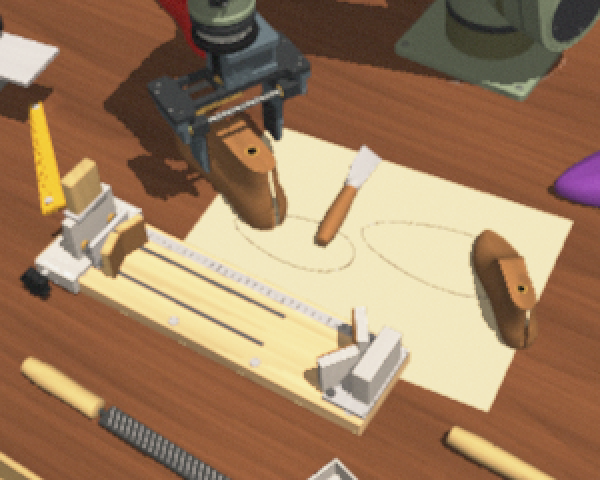

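The cone sits centred (x≈317) and square between the fingers, so I'll close on it.

```bash
python3 -m handwheel '[[2,[0,0,0],0],[2,[0,0,0],0],[2,[0,0,0],0],[2,[0,0,0],0],[2,[0,0,0],0],[2,[0,0,0],0],[2,[0,0,0],0]]' 40
python3 - <<'E'
from ov import *
m=vision.camera_model('wrist')
w=vision.grab_frame('wrist')[:,:,::-1];cv2.imwrite('pics/w3.png',w)
print(state()['ee_pos'],state()['ee_rot'],state()['gripper_width'],state()['force'])
for p in[(316,88),(318,208)]: print(bp('wrist',*p,97,m))
E
```

```text
time_s: 2.7
ee_pos: [429.5, -133.9, 65.9]
ee_rot: [-89.9, -0.1, -25.6]
force: [2.6, -0.7, 2.9]
gripper_width: 40.5
[ 429.48006519 -133.91196325   65.86592896] [-89.94609358  -0.13168128 -25.59177303] 40.77481242624948 [2.24642637 0.60801252 0.612586  ]
[466.42118669 -57.44663604  97.        ]
[449.58986332 -94.35613128  97.        ]
```

View pics/w3.png

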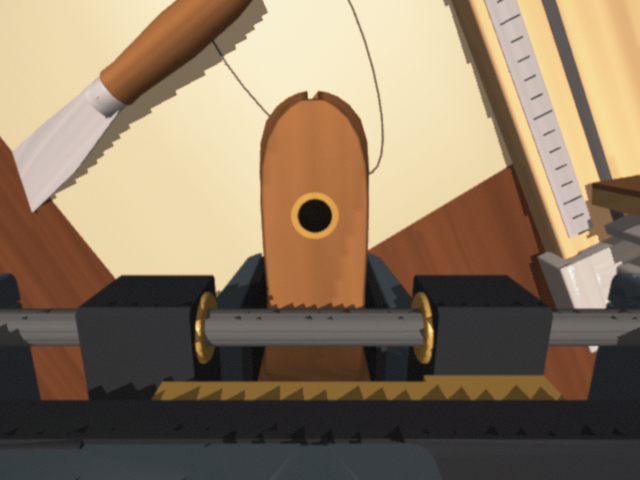

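```bash
python3 -m handwheel '[[2,[0,-2,0],0],[2,[0,-5,0],0],[2,[0,-9,0],0],[2,[0,-12,0],0],[2,[0,-12,0],0],[2,[0,-12,0],0]]'
python3 - <<'E'
from ov import *
s=state()
print(s['ee_pos'],s['ee_rot'],s['gripper_width'],s['force'],s['torque'])
cv2.imwrite('pics/s3.png',vision.grab_frame('scene')[100:340,150:450,::-1].repeat(2,0).repeat(2,1))
m=vision.camera_model('wrist')
cv2.imwrite('pics/w4.png',vision.grab_frame('wrist')[:,:,::-1])
E
```

```text
time_s: 3.35
ee_pos: [428.1, -133.5, 185.0]
ee_rot: [-90.0, -0.0, -25.6]
force: [-0.5, 0.5, -4.3]
gripper_width: 40.5
[ 428.1182832  -133.5314532   184.97564774] [-8.99582870e+01 -1.09239521e-02 -2.55961602e+01] 40.50076033188328 [-0.48544112  0.45632423 -4.28375338] [ 0.00823077 -0.01186417 -0.01220482]
```

View pics/s3.png

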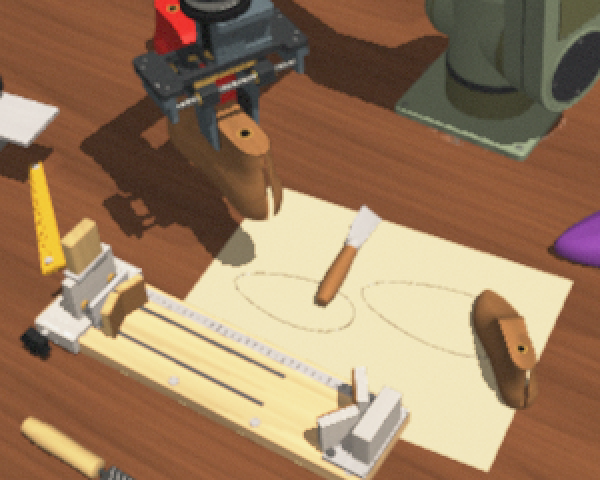

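View pics/w4.png

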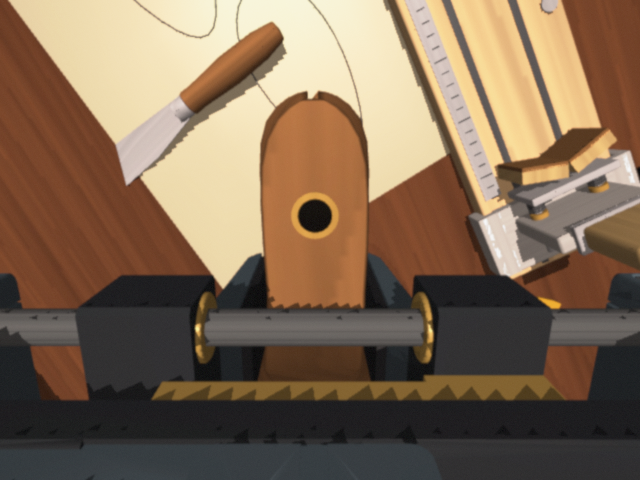

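The last is held level with no slip (40.5 mm opening, about 3.9 N of weight). Moving it over the bed.

```bash
python3 -m handwheel '[[2,[0,-3,0],-8],[2,[3,-3,7],-16],[2,[6,-3,13],-24],[2,[9.4,-3,18],-26.8],[2,[9.4,-3,22.5],-26.8],[2,[9.4,-3,22.5],-26.8],[2,[9.4,-3,22.5],-26.8],[2,[9.4,-3,22.5],-26.8]]'
python3 - <<'E'
from ov import *
s=state()
print(s['ee_pos'],s['ee_rot'],s['gripper_width'],s['force'])
m=vision.camera_model('wrist')
w=vision.grab_frame('wrist')[:,:,::-1];cv2.imwrite('pics/w5.png',w)
J=(608,139,-88.8);p=s['ee_pos']
cv2.imwrite('pics/w5o.png',draw('wrist',w,J,12,None,1.25,m,(0,0,640,480)))
a=vision.grab_frame('scene')[:,:,::-1];cv2.imwrite('pics/s5.png',a)
cv2.imwrite('pics/s5o.png',draw("scene",a,J,12,(p[0],p[1],s['ee_rot'][2]-90,p[2]-65),2.75,None,(150,170,440,350)))
E
```

```text
time_s: 4.25
ee_pos: [608.5, 29.6, 210.5]
ee_rot: [-89.9, 0.5, 1.3]
force: [-0.4, 0.0, -3.3]
gripper_width: 40.4
[608.52095815  29.58328949 210.47270872] [-89.94404861   0.48406174   1.31164663] 40.35850544027613 [-0.39720927  0.02241769 -3.29840528]
```

View pics/w5o.png

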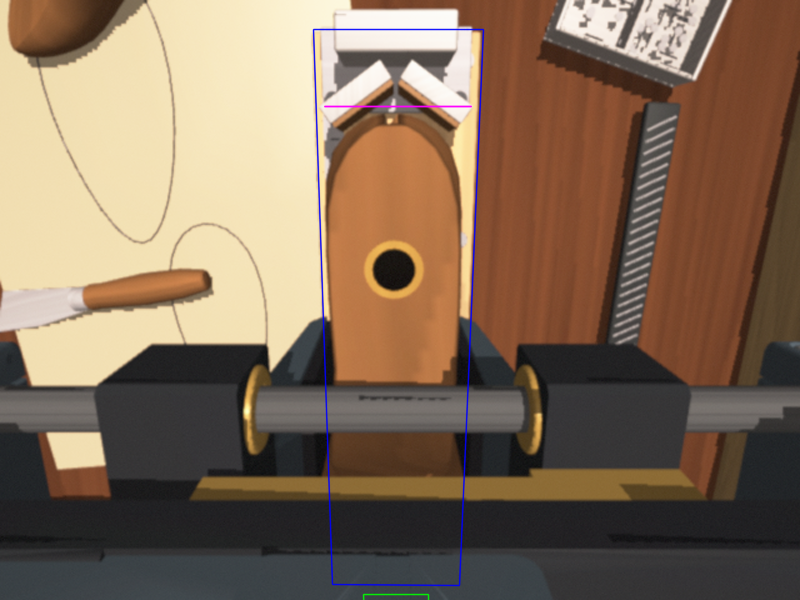

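View pics/s5o.png

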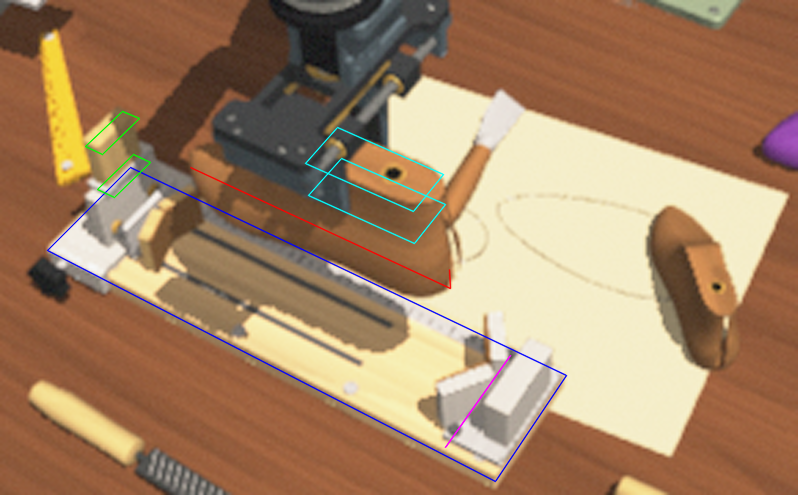

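Run:
```python
from ov import *
m=vision.camera_model('wrist')
w=cv2.imread('pics/w5.png')
J=(608,139,-88.8)
cv2.imwrite('pics/w5z.png',draw('wrist',w,J,12,None,4,m,(230,0,420,140)))
```

```text
(no output)
```

View pics/w5z.png

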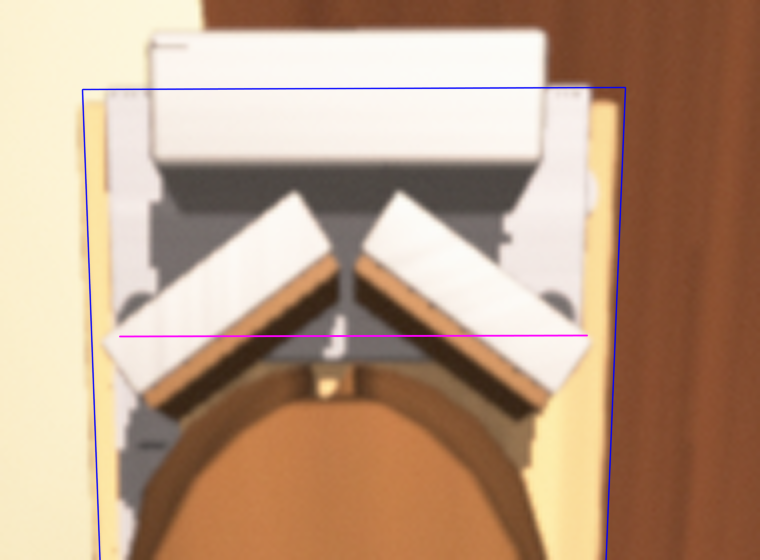

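Run:
```python
from h import *
m=vision.camera_model('wrist');p=state()['ee_pos']
for r,z in((90.5,22),(90.5,40),(100,97)): print(z,bp('wrist',312,r,p[2]-65.5+z,m)-p)
```

```text
22 [ -3.21638223  91.2316934  -43.5       ]
40 [ -3.00121939  89.55109967 -25.5       ]
97 [-2.26180357 81.23014079 31.5       ]
```

```bash
python3 -m handwheel '[[2,[0.1,3,0.25],0],[2,[0.1,6,0.25],0],[2,[0.1,8.5,0.25],0],[2,[0.1,10.5,0.25],0],[2,[0.1,11.6,0.25],0],[2,[0.1,12,0.25],0],[2,[0.1,12,0.25],0],[2,[0.1,12,0.25],0]]'
python3 - <<'E'
from ov import *
s=state()
print(s['ee_pos'],s['ee_rot'],s['gripper_width'],s['force'],s['torque'])
a=vision.grab_frame('scene')[:,:,::-1];cv2.imwrite('pics/s6.png',a)
cv2.imwrite('pics/s6z.png',cv2.resize(a[170:350,150:440],None,fx=2.75,fy=2.75,interpolation=cv2.INTER_CUBIC))
w=vision.grab_frame('wrist')[:,:,::-1];cv2.imwrite('pics/w6.png',w)
E
```

```text
time_s: 5.15
ee_pos: [609.0, 30.7, 93.1]
ee_rot: [-89.9, 0.2, 1.2]
force: [-0.3, 0.1, -2.1]
gripper_width: 40.3
[608.99096416  30.69952222  93.09772745] [-89.93951859   0.23238084   1.1644708 ] 40.31952675651714 [-0.30339088  0.1122195  -2.14199264] [ 0.02013649 -0.09321396  0.00739418]
```

View pics/s6z.png

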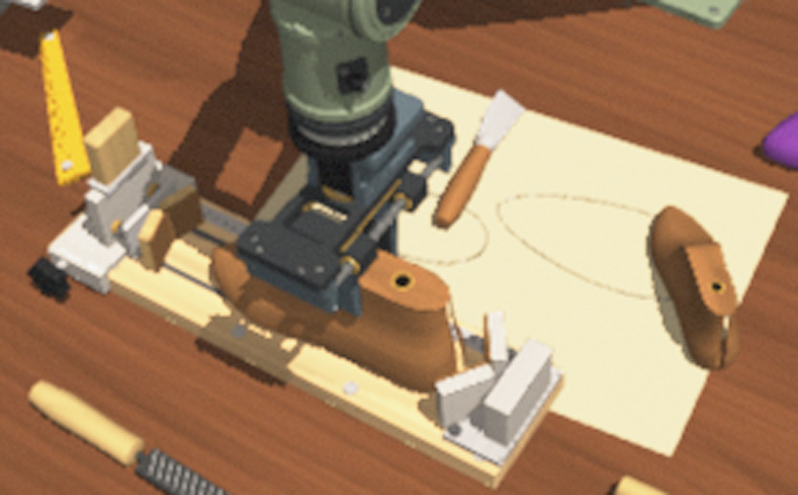

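View pics/w6.png

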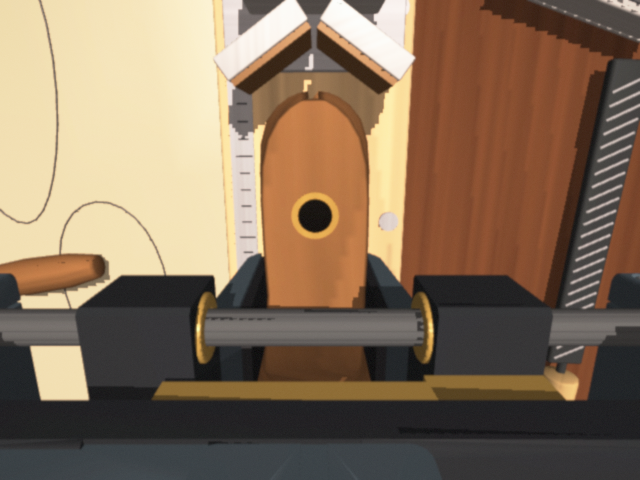

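The heel is centred ahead of the vee (vee centre col 314, last col 313). Lowering onto the bed.

```bash
python3 -m handwheel '[[2,[0,0.2,0],0],[2,[0,0.4,0],0],[2,[0,0.4,0],0],[2,[0,0.4,0],0],[2,[0,0.4,0],0]]'; python3 -c "
from workcell import state
s=state();print(s['force'],s['torque'],s['ee_rot'])"
```

```text
time_s: 5.75
ee_pos: [609.0, 30.9, 89.1]
ee_rot: [-89.9, 0.2, 1.2]
force: [-0.7, 0.6, -3.1]
gripper_width: 40.8
[-0.72535286  0.55559893 -3.12229481] [ 0.07499542 -0.04941509 -0.00528688] [-89.93775444   0.23426372   1.17987634]
```

```bash
python3 -m handwheel '[[2,[0,0.1,0],0],[2,[0,0.15,0],0],[2,[0,0.2,0],0],[2,[0,0.2,0],0],[2,[0,0.2,0],0]]'; python3 -c "
from workcell import state
s=state();print(s['force'],s['torque'],s['ee_rot'])"
```

```text
time_s: 6.25
ee_pos: [609.1, 30.9, 87.9]
ee_rot: [-89.9, 0.2, 1.2]
force: [-2.9, -0.3, 6.2]
gripper_width: 40.9
[-2.9382766  -0.26401611  6.18106738] [ 0.01667182  0.3790978  -0.01744417] [-89.93722488   0.19503922   1.17818739]
```

Seated: the force went to +6 N upward. Opening and rising straight up.

```bash
python3 -m handwheel '[[4.6,[0,0,0],0],[5.5,[0,0,0],0],[7,[0,0,0],0],[9.1,[0,0,0],0],[9.1,[0,0,0],0],[9.1,[0,0,0],0]]'
python3 -m handwheel '[[9.1,[0,-2,0],0],[9.1,[0,-5,0],0],[9.1,[0,-10,0],0],[9.1,[0,-14,0],0],[9.1,[0,-14,0],0],[9.1,[0,-14,0],0]]'
python3 - <<'E'
from ov import *
s=state()
print(s['ee_pos'],s['ee_rot'],s['gripper_width'],s['force'],s['torque'])
a=vision.grab_frame('scene')[:,:,::-1];cv2.imwrite('pics/s7.png',a)
cv2.imwrite('pics/s7z.png',cv2.resize(a[170:350,150:440],None,fx=2.75,fy=2.75,interpolation=cv2.INTER_CUBIC))
m=vision.camera_model('wrist')
w=vision.grab_frame('wrist')[:,:,::-1];cv2.imwrite('pics/w7.png',w)
cv2.imwrite('pics/w7o.png',draw('wrist',w,(607.3,136,-88.9),12,(609.1,35,-88.8,22),1.25,m,(0,0,640,480)))
E
```

```text
time_s: 6.85
ee_pos: [609.1, 30.9, 87.8]
ee_rot: [-89.9, 0.2, 1.2]
force: [0.6, 1.0, 1.1]
gripper_width: 83.4
time_s: 7.45
ee_pos: [609.9, 30.7, 228.8]
ee_rot: [-89.9, 0.1, 1.2]
force: [-0.4, -0.4, -0.2]
gripper_width: 91.2
[609.93203957  30.74494556 228.77457957] [-8.99396927e+01  6.26621835e-02  1.17752524e+00] 91.20519850817891 [-0.42437825 -0.4398572  -0.20458513] [-0.03744563 -0.09493388 -0.0257195 ]
```

View pics/s7z.png

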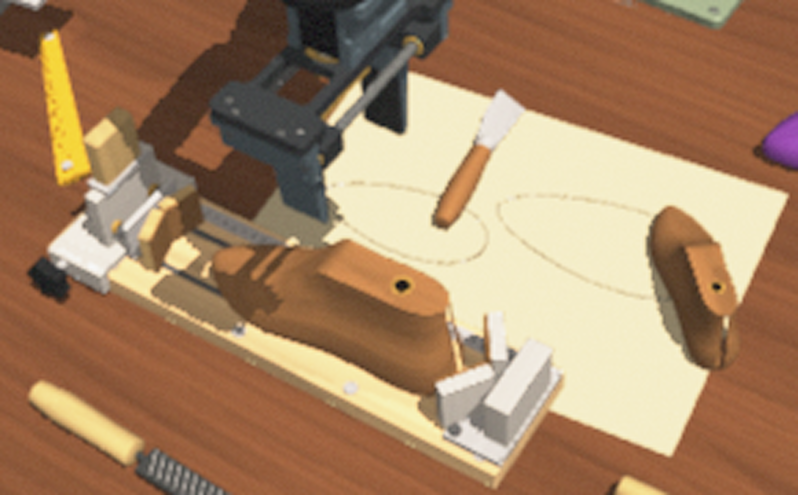

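View pics/w7o.png

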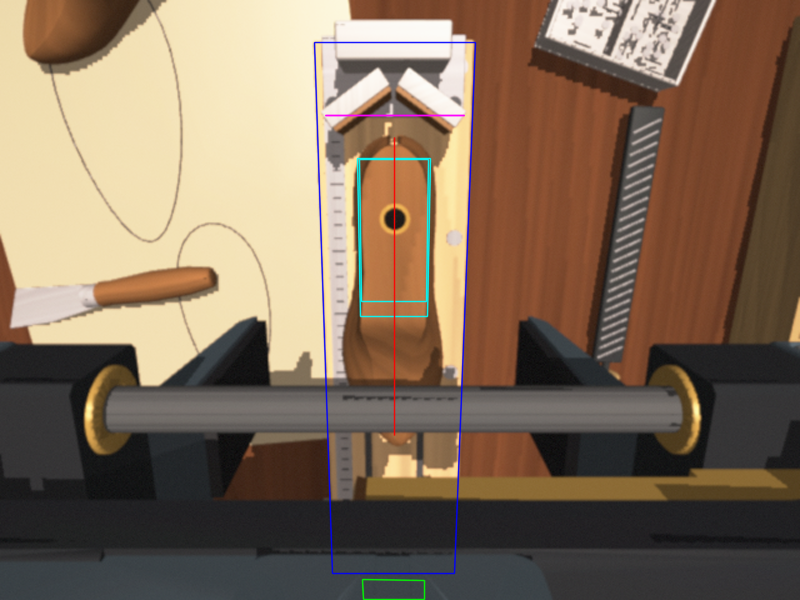

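The last stands free on the bed, heel notch at (394,140), about 14 mm short of the vee and centred. Now over to the jaw grip, turning 90°.

```bash
python3 -m handwheel '[[9.1,[0,0,-3],8],[9.1,[-1,0,-6],16],[9.1,[-2,0,-9],24],[9.1,[-3,0,-12],32],[9.1,[-4,0,-15],40],[9.1,[-5,0,-18],48],[9.1,[-6.5,0,-21],56],[9.1,[-6.5,0,-23.5],64],[9.1,[-6.5,0,-23.5],72],[9.1,[-6.5,0,-23.5],80]]'
python3 -m handwheel '[[9.1,[0,0,0],8],[9.1,[0,0,0],11.5],[9.1,[0,0,0],11.5]]'
python3 - <<'E'
from ov import *
s=state()
print(s['qpos'],s['ee_pos'],s['ee_rot'],s['gripper_width'],s['force'],s['torque'])
m=vision.camera_model('wrist')
w=vision.grab_frame('wrist')[:,:,::-1];cv2.imwrite('pics/w8.png',w)
cv2.imwrite('pics/w8o.png',draw('wrist',w,(607.3,136,-88.9),12,(609.1,35,-88.8,22),1.25,m,(0,0,640,480)))
E
```

```text
time_s: 8.55
ee_pos: [547.5, -206.3, 224.2]
ee_rot: [-90.5, 0.2, -79.3]
force: [0.7, 0.0, -0.5]
gripper_width: 90.9
time_s: 8.85
ee_pos: [546.6, -206.0, 222.3]
ee_rot: [-90.8, 0.2, -90.8]
force: [-0.5, -0.3, -0.7]
gripper_width: 91.3
[-2.17299569e+01  1.92940134e+01  8.69703309e+01 -8.50542602e-02
  7.45486115e+01  6.90421138e+01] [ 546.60957566 -205.99078926  222.25355351] [-90.7883985    0.21452729 -90.75030488] 91.2540255597961 [-0.50501237 -0.32113495 -0.68212273] [ 0.0244389  -0.00018816  0.0163397 ]
```

View pics/w8o.png

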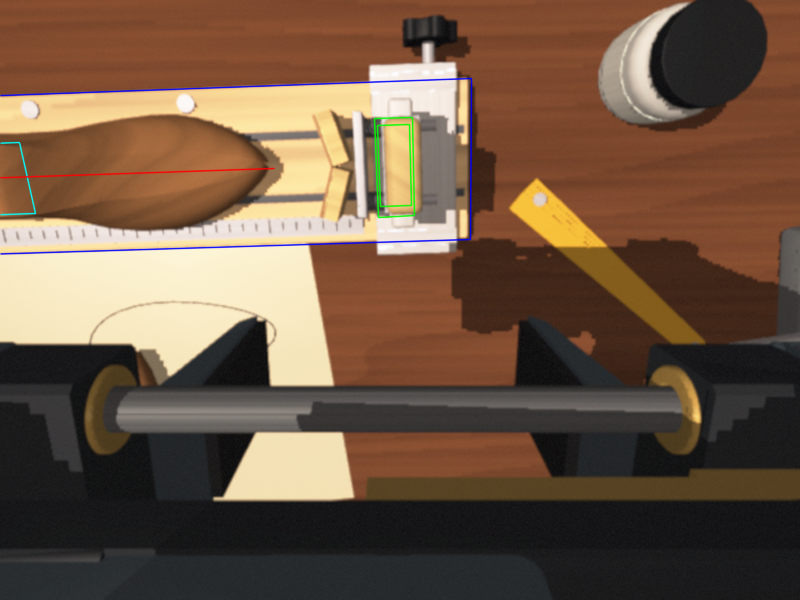

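The wrist view shows the jaw grip top at cols 385–421, rows 117–215 (1.25× view). That puts the slide at about 8 mm, and the bed outline matches. Moving over it and down.

```bash
python3 -m handwheel '[[9.1,[0.4,0,4],-1.9],[9.1,[0.4,0,6.7],-1.9],[9.1,[0.4,2,6.9],-1.9],[9.1,[0.4,5,6.9],-1.9],[9.1,[0.4,8,6.9],-1.9],[9.1,[0.4,10,6.9],-1.9],[9.1,[0.4,11.6,6.9],-1.9],[9.1,[0.4,11.6,6.9],-1.9],[9.1,[0.4,11.6,6.9],-1.9]]'
python3 - <<'E'
from ov import *
s=state()
print(s['ee_pos'],s['ee_rot'],s['gripper_width'],s['force'],s['torque'])
m=vision.camera_model('wrist')
w=vision.grab_frame('wrist')[:,:,::-1];cv2.imwrite('pics/w9.png',w)
a=vision.grab_frame('scene')[:,:,::-1]
cv2.imwrite('pics/s9z.png',cv2.resize(a[150:330,130:420],None,fx=2.75,fy=2.75,interpolation=cv2.INTER_CUBIC))
E
```

```text
time_s: 9.8
ee_pos: [614.1, -210.3, 105.4]
ee_rot: [-90.8, 0.2, -88.7]
force: [0.2, 0.3, 1.2]
gripper_width: 91.0
[ 614.1371992  -210.32712063  105.38419682] [-90.79268775   0.24325471 -88.73338776] 91.01494078948227 [0.18470785 0.29466178 1.22763169] [ 0.02371944  0.05243812 -0.02089163]
```

View pics/w9.png

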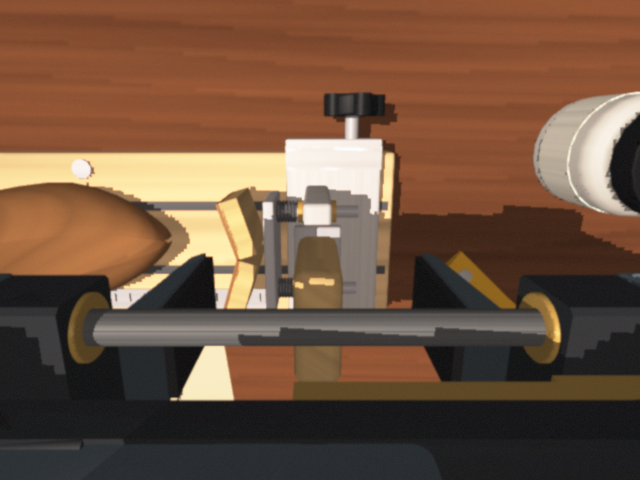

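View pics/s9z.png

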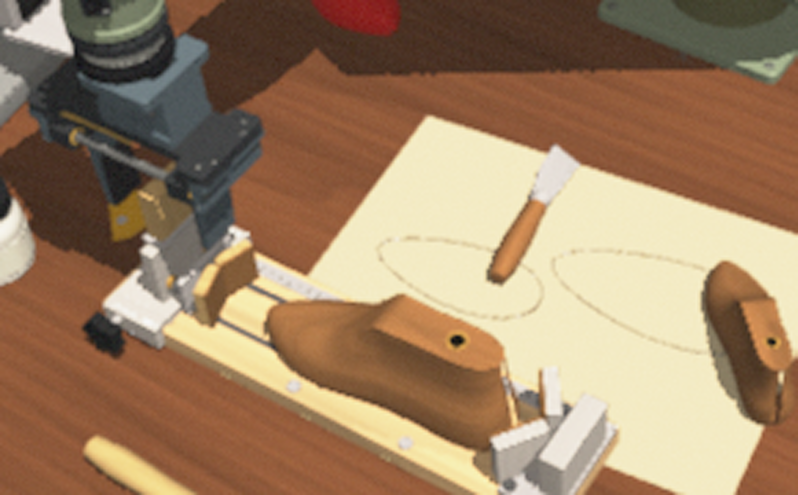

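The grip block (col 295–342) lies centred between the fingers. Closing on it.

```bash
python3 -m handwheel '[[0.5,[0,0,0],0],[0.5,[0,0,0],0],[0.5,[0,0,0],0],[0.5,[0,0,0],0],[0.5,[0,0,0],0],[0.5,[0,0,0],0],[0.5,[0,0,0],0],[0.5,[0,0,0],0],[0.5,[0,0,0],0],[0.5,[0,0,0],0]]' 40
```

```text
time_s: 10.9
ee_pos: [614.9, -210.9, 106.7]
ee_rot: [-90.6, 0.1, -88.7]
force: [-0.6, 0.4, -0.6]
gripper_width: 17.5
```

```bash
python3 -c "
from workcell import state
s=state();print(s['force'],s['torque'],s['ee_rot'],s['ee_pos'],s['gripper_width'])"
```

```text
[-0.62995258  0.44455078 -0.58334521] [-0.57621974  0.00101426  0.09689547] [-90.64480197   0.14127859 -88.72176076] [ 614.89957052 -210.8955123   106.68896478] 17.546666718384525
```

Grip held (17.5 mm). Sliding the jaw up gradually.

```bash
python3 -m handwheel '[[0.5,[-0.7,0,0],0],[0.5,[-1.4,0,0],0],[0.5,[-2.1,0,0],0],[0.5,[-2.8,0,0],0],[0.5,[-3.4,0,0],0],[0.5,[-4,0,0],0],[0.5,[-4.4,0,0],0],[0.5,[-4.4,0,0],0],[0.5,[-4.4,0,0],0]]'
python3 - <<'E'
from ov import *
s=state()
print(s['ee_pos'],s['ee_rot'],s['gripper_width'],s['force'],s['torque'])
w=vision.grab_frame('wrist')[:,:,::-1];cv2.imwrite('pics/w10.png',w)
E
```

```text
time_s: 11.8
ee_pos: [613.9, -166.7, 106.7]
ee_rot: [-90.7, 0.2, -88.7]
force: [1.6, 0.2, -2.1]
gripper_width: 17.8
[ 613.8965285  -166.68476458  106.68497887] [-90.65638467   0.15216425 -88.70808944] 17.824206689093018 [ 1.56633496  0.24994477 -2.05459036] [-0.53630323 -0.09716676  0.0059139 ]
```

View pics/w10.png

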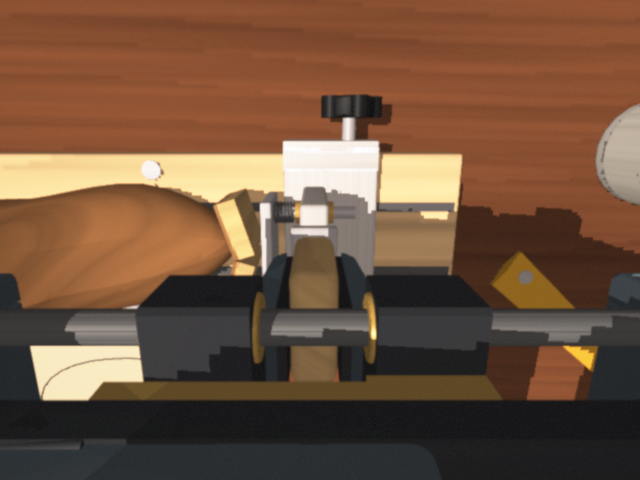

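The jaw slides freely and the pad (col 240) is just about at the toe. Continuing in small steps.

```bash
python3 -m handwheel '[[0.5,[-0.2,0,0],0],[0.5,[-0.4,0,0],0],[0.5,[-0.6,0,0],0],[0.5,[-0.8,0,0],0],[0.5,[-1,0,0],0],[0.5,[-1.2,0,0],0],[0.5,[-1.2,0,0],0]]'
python3 -m handwheel '[[0.5,[-0.15,0,0],0],[0.5,[-0.3,0,0],0],[0.5,[-0.45,0,0],0],[0.5,[-0.6,0,0],0],[0.5,[-0.6,0,0],0],[0.5,[-0.6,0,0],0]]'
```

```text
time_s: 12.55
ee_pos: [613.6, -154.4, 106.7]
ee_rot: [-90.7, 0.2, -88.7]
force: [0.4, -1.2, -2.2]
gripper_width: 17.8
time_s: 13.15
ee_pos: [613.5, -148.2, 106.7]
ee_rot: [-90.7, 0.2, -88.7]
force: [-0.3, -1.3, -2.3]
gripper_width: 17.7
```

Run:
```python
from ov import *
s=state()
print(s['ee_pos'],s['ee_rot'],s['gripper_width'],s['force'],s['torque'])
w=vision.grab_frame('wrist')[:,:,::-1];cv2.imwrite('pics/w11.png',w)
a=vision.grab_frame('scene')[:,:,::-1];cv2.imwrite('pics/s11.png',a)
cv2.imwrite('pics/s11z.png',cv2.resize(a[170:350,180:470],None,fx=2.75,fy=2.75,interpolation=cv2.INTER_CUBIC))
```

```text
[ 613.47210231 -148.20391099  106.6567432 ] [-90.66378094   0.18217873 -88.70289122] 17.684781697865546 [-0.29072238 -1.31417412 -2.31196053] [-1.02145025 -0.07677895  0.04544808]
```

View pics/w11.png

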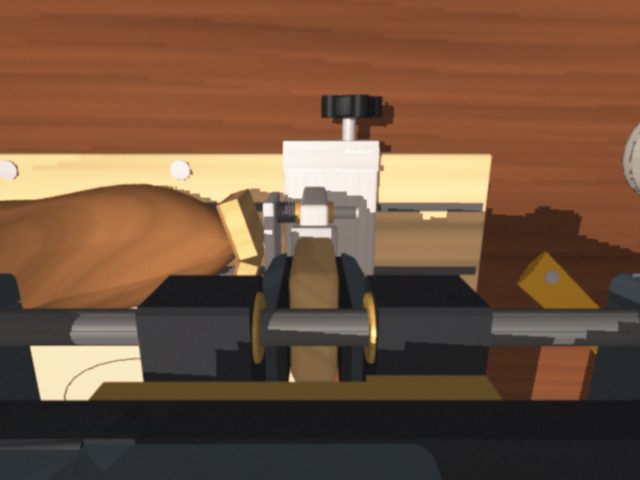

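View pics/s11z.png

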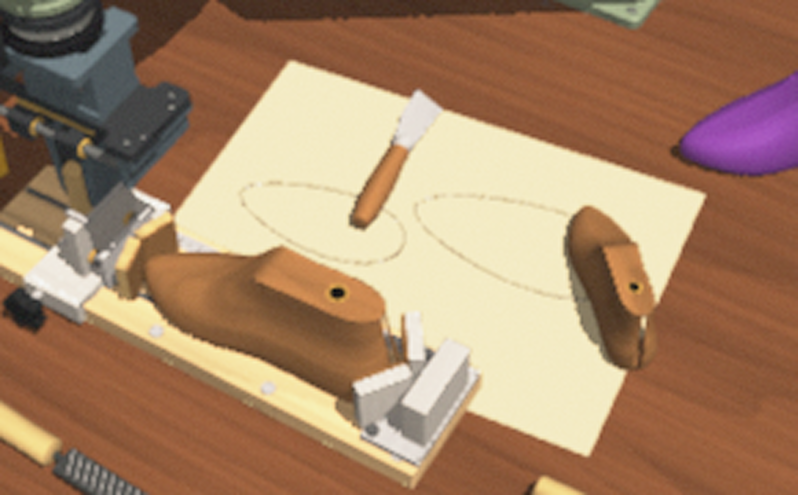

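The pad is now pushing the last along at about 1.3 N. A few mm remain to the vee.

```bash
python3 -m handwheel '[[0.5,[-0.1,0,0],0],[0.5,[-0.2,0,0],0],[0.5,[-0.3,0,0],0],[0.5,[-0.4,0,0],0],[0.5,[-0.4,0,0],0]]'
python3 -m handwheel '[[0.5,[-0.1,0,0],0],[0.5,[-0.2,0,0],0],[0.5,[-0.3,0,0],0],[0.5,[-0.3,0,0],0],[0.5,[-0.3,0,0],0]]'
```

```text
time_s: 13.75
ee_pos: [613.4, -144.6, 106.7]
ee_rot: [-90.7, 0.1, -88.7]
force: [0.4, -4.2, -3.6]
gripper_width: 17.7
time_s: 14.25
ee_pos: [613.3, -142.3, 106.7]
ee_rot: [-90.7, 0.1, -88.7]
force: [0.4, -5.7, -2.2]
gripper_width: 18.0
```

```bash
python3 -m handwheel '[[0.5,[-0.1,0,0],0],[0.5,[-0.2,0,0],0],[0.5,[-0.3,0,0],0],[0.5,[-0.4,0,0],0],[0.5,[-0.5,0,0],0],[0.5,[-0.5,0,0],0],[0.5,[-0.5,0,0],0],[0.5,[-0.5,0,0],0]]'
python3 - <<'E'
from ov import *
for i in range(4):
    s=state();print(s['ee_pos'],s['force']); vision.grab_frame('side')
s=state();print(s['torque'])
cv2.imwrite('pics/w12.png',vision.grab_frame('wrist')[:,:,::-1])
a=vision.grab_frame('scene')[:,:,::-1];cv2.imwrite('pics/s12.png',a)
cv2.imwrite('pics/s12z.png',draw("scene",a,(607.3,136,-88.9),78,None,2.75,None,(180,170,470,350)))
cv2.imwrite('pics/s12n.png',cv2.resize(a[210:350,260:380],None,fx=4,fy=4,interpolation=cv2.INTER_CUBIC))
E
```

```text
time_s: 15.05
ee_pos: [613.3, -138.8, 106.7]
ee_rot: [-90.6, -0.0, -88.7]
force: [0.5, -9.5, -2.1]
gripper_width: 17.9
[ 613.25970674 -138.7904645   106.69886899] [ 0.46559186 -9.49007247 -2.11484794]
[ 613.26092142 -138.81530989  106.70534108] [ 0.58398054 -8.93996954 -3.04105431]
[ 613.28204276 -138.80055275  106.72863326] [ 1.20961033 -9.78947802 -2.96282717]
[ 613.24877568 -138.80461076  106.70158314] [  1.26243354 -10.12696915  -4.35888574]
[-1.21001216 -0.08770694  0.10807139]
```

View pics/w12.png

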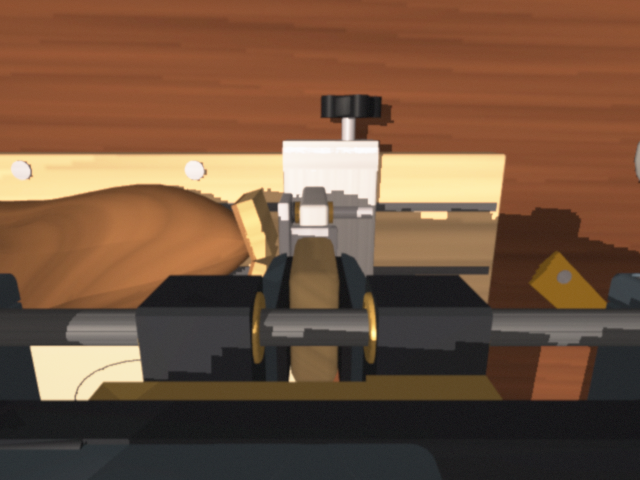

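View pics/s12z.png

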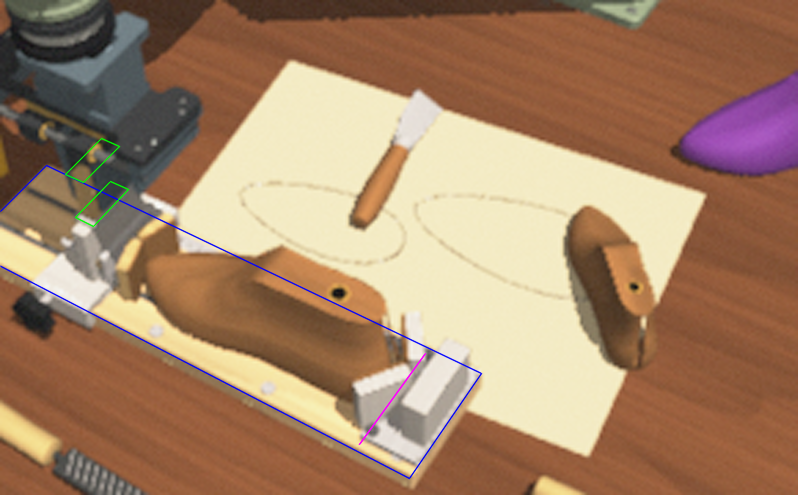

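View pics/s12n.png

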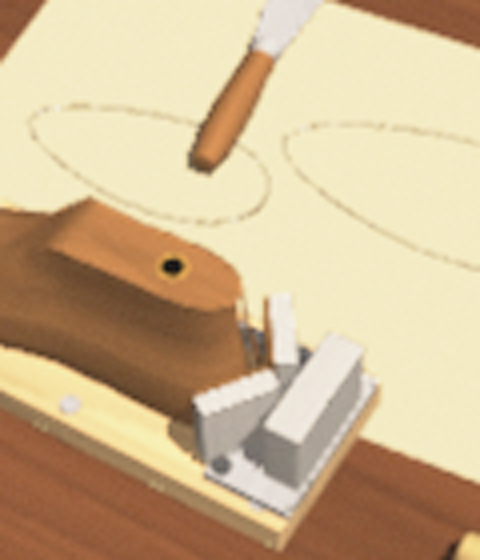

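Run:
```python
from ov import *
a=vision.grab_frame('side')[:,:,::-1]
s=state();print(s['time_s'],s['ee_pos'],s['force'],s['gripper_width'])
cv2.imwrite('pics/d12.png',draw("side",a,(607.3,136,-88.9),80,(608.9,51,-88.9,22),3.3,None,(230,190,470,350)))
```

```text
15.4 [ 613.26309669 -138.79689315  106.70470955] [ 0.9928754  -8.62437534 -2.59899824] 17.90809532076865
```

View pics/d12.png

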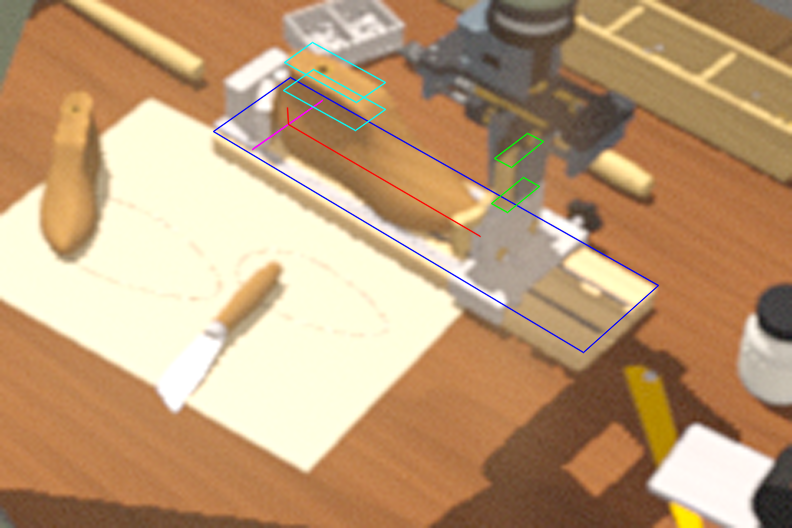

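The last stands in the vee with its toe in the pad. The push is steady at 8.6–10.1 N, and the jaw travel of about 80 mm matches a home last at 10 N. Handing in.

```bash
python3 -c "
from workcell import state, job
print(job.job_done()); s=state(); print(s['time_s'],s['force'],s['ee_pos'],s['gripper_width'])"
```

```text
the job is handed in; nothing more can be done
None
the job is handed in; nothing more can be done
```

The longer last is standing on the jig bed, heel in the stop and let go, and the robot is still holding the jaw by its grip with a push of about 10 N. I handed it in at about 15.4 s; it gives no verdict.

- **Placing:** I picked the larger brown last by its cone and stood it on the bed, heel towards the stop. I released it about 14 mm short of the vee, then slid the jaw up until the toe pad pushed it home.
- **Push:** the wrist sensor read between 8.6 and 10.1 N along the jig, with no movement of the arm. About 0.4 N of that is jaw friction, so the pad itself pushes slightly less.
- **Heel home:** the grip ended about 275 mm along the jig, an estimated 80 mm of slide, which is what a home last at 10 N should give. During the last few millimetres of slide the last did not visibly move while the force rose at roughly 1 N per mm.
- **Other things on the bench:** I kept clear of them and saw nothing shifted, but I did not measure each one.

The heel's exact distance from home is not measured closer than about 3 mm, because the hand hid it from the wrist camera. The hand is tilted about 0.6° from vertical. None of the checks I made failed or disagreed.

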